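# Shut and clasp the coffee canister

### The arm

A 6-joint arm with a two-finger parallel gripper is mounted at the origin on the work surface. World frame = base frame: x ahead of the robot, y to its left, z up, the work surface at z = 0. Lengths are in mm, angles in rad, forces in N, time in s.
With the tool pointing down it reaches from about 325 to 775 mm from the base axis. Payload 9.3 kg.
Tool frame: the origin (TCP) lies midway between the tips of the shut fingers; the grasp point (between the pads) lies hold_point_z behind it (hold_point_z is the distance from the TCP to the grasp point, in mm); z points along the fingers, y is the line along which they close (so a half turn about z gives the same grasp; the last joint's range is limited). The gripper opens to 85 mm and grips with 20 to 120 N. Pads are 22 mm wide; open, the fingers measure 114 mm over their backs; the gripper's body (76 mm by 85 mm) begins 54 mm behind the grasp point. The pads swing forward as they close: fully open they stand 13 mm farther back than shut.
Start: joints at [-1.348, 0.259, 0.021, 1.334, 0, 1.418], TCP at [201.852, -511.617, 231.279] pointing down, gripper open.
Joint ranges: [-3.04, 3.04], [-0.91, 1.82], [-1.04, 1.36], [-1.92, 1.95], [-1.52, 1.45], [-3.14, 3.14]. Speed limits (rad/s): [2.22, 2.22, 2.79, 3.14, 3.14, 3.14].

### API

Orientations are given as [roll, pitch, yaw] about the fixed x, y, z axes, in that order (R = Rz(yaw) Ry(pitch) Rx(roll)).
In Python, from rig import read_state, snapshot, camera_params, close_job, boxes_of, trace, tip_of, hold_point_z gives the robot as it stands. The module is installed in compiled form; this text tells all that it offers.
- The arm moves only by the tool play_rows, never from a script. Its argument "deltas" is a list of rows, each a list of 3 entries, a list of its own where there are three numbers: the shift along the tool's x, y, z each as a share of 50 cm, from -1 to 1, then the turn, a rotation vector about the tool's x, y, z each as a share of 0.5 rad, from -1 to 1, then the closure, from -1 (fully open) to 1 (shut). A call has 1 to 8 rows; each row shifts and turns the commanded pose from where the row before left it, along the tool's axes as they then stand; what a row does not reach is not made up. A row lasts 1/10 s, in which the tool goes at most 50 mm and 8.59 degrees, less where a joint would pass 70% of its speed; a pose out of reach is approached as far as the arm can. A call with a number of a shift or a turn outside -1 to 1 is refused whole. A call with a gripper value outside its range is refused whole. The fingers move at their own pace and stop on an object; "force" is the grip in N (left out, the last holds). Time passes only in rows, so rows that do not move let the fingers close. It gives the time, the measured TCP pose, the force, the opening and the grip force at its end, in the units of the state.
- read_state(): the state, without advancing time (a new reading comes with each control period).
- snapshot(name): name is "scene" or "top" or "wrist"; returns the picture (384x512x3 uint8, blue, green, red); there is no depth.
- camera_params(name): a dict with "mtx" (3x3 intrinsics, pixels), "world_to_cam" (4x4, takes a point from world to camera coordinates); the wrist camera has in their place "tool_from_camera" (4x4, takes a point from camera to tool coordinates, whose origin is the TCP and whose axes are the flange's). Camera axes: x right, y up, looking along -z (the intrinsics and any distortion apply to the point x, -y, -z); pixel columns grow to the right and rows downward; lengths in mm; the calibration is good to about 2 mm. A picture is of the moment at which its call begins: read the wrist's pose just before it. camera_params takes no time and is no camera call.
- close_job(): hands the job in; it is judged then, once.
Trained networks look in the newest picture that a camera, given by its name, has taken for a name from the list of things; names that differ only in an ending like _2 or _b are one class to them, and where a whole thing is asked for, a point or a joint stands for the part that bears it (a point fixed in the world has none). Each returns a list of dicts, best first, with "confidence" (0 to 1); they miss things now and then, are a little off and sometimes report something else, mostly with a low value. They report only what shows in the picture. A call takes as long as a camera call. They do not tell look-alikes from the thing itself.
- boxes_of(camera, query): "rect" ([left, top, right, bottom] in pixels, round what is visible of it).
- trace(camera, query): "pixels" (384x512 bool, what is visible of it) and "rect" ([left, top, right, bottom] in pixels, round what is visible of it).
- tip_of(camera, query): "uv" ([column, row] in pixels: a listed point, or the origin of a listed thing).
The state is a dict: "t": time; "joint_pos": joint angles; "joint_velocities": joint speeds; "joint_efforts": joint torques, N m; "ee_pos": TCP position; "tool_rot": TCP orientation; "force": force on the tool from outside, world axes, zero at the start; "moment": the same for the moment, N m; "width": opening from 0.0 (shut) to 1.0 (fully open); "gripper_force": force on a finger pad.
Only numpy, scipy, OpenCV 4.12 (cv2) and the standard library are available. Lean on these libraries where they do the work, as an engineer would, in place of code of your own. Each camera call takes 0.05 s, during which the arm holds its last target. There are 200 camera calls.

### The job

Close the glass coffee canister without gripping or lifting anything: with the fingertips, push its open lid over and down until it lies flat on the rim, and only then push the steel clasp over from the other side until it lies down on the lid. Push only on the outside of the lid, keeping fingers off the rubber seal underneath, leave the canister standing upright about where it is, do not disturb the other things on the shelf, and finish clear of everything.

Things in the scene. Friction and masses are not known exactly. Their poses are not given: they have to be found in the camera images.
- canister: Clear glass canister, loose, about 0.95 kg in all, upright on a 4 mm cork lining. 100 mm diameter, glass rim 110 mm above its underside, steel band 106 mm across round the neck. Origin: centre of the underside; z up, +x to the lid hinge, -x to the clasp. It slides or tips if pushed with more than about 2 N near the top of the raised lid.
- lid (a joint): Angle of the steel lid (rad): 0 = shut, flat on the rim; pi/2 = vertical; 2.0 = the stop, leaning back to the canister's +x, its outside facing +x. Starts at 1.7 to 1.95. Axis parallel to the canister's y through its point (57, 0, 112) mm. Stiff (0.075 N m friction): it stays where it is left.
- lid_edge (a point): Mid-thickness point of the lid's free edge, 109 mm from the hinge axis. The lid is a disc 104 mm in diameter, 8 mm thick, its centre 57 mm from the hinge axis; shut, its underside is 112 mm and its top 120 mm above the canister's underside. Axes: the lid's, parallel to the canister's when shut.
- seal: Black rubber seal on the lid's underside: disc 88 mm in diameter, 6 mm thick, concentric with the lid, fixed to it. Origin: centre of its face that meets the lid. Not to be touched.
- clasp (a joint): Angle of the steel clasp (rad): 0 = folded over onto the shut lid; grows as it swings up and out to the canister's -x; 1.9 = the stop. Starts at 1.4 to 1.8. Axis parallel to the canister's y through its point (-61, 0, 104) mm. Stiff (0.04 N m friction): it stays where it is left. Clasp and lid do not hit each other.
- clasp_tip (a point): Mid-thickness point of the clasp's free end, 48.5 mm from its axis. The clasp is an L-shaped strap 30 mm wide, 3 mm thick: at angle 0 it rises 22 mm from its axis, then runs 44 mm in the canister's +x, its top 126 mm and underside 123 mm above the canister's underside. Axes: the clasp's, parallel to the canister's at 0.
- frother: Bystander: steel milk frother with black top and a small toggle switch, upright, 72 mm diameter, 137 mm tall. Origin: centre of the underside.
- saucer: Bystander: white ceramic saucer, 140 mm diameter, 18 mm high. Origin: centre of the underside.
- stirrer: Bystander: flat wooden stirrer lying down, 160 x 14 x 6 mm, long along its x. Origin: centre of the underside.
- scoop: Bystander: small grey plastic scoop, cup 42 mm wide and 28 mm high, a handle reaching 92 mm from the cup's centre along its -x. Origin: centre of the cup's underside.
Mind the look-alikes: they are no part of the job. Leave any red look-alike of the canister alone.

How it is judged:
By the outcome, as a careful person would: the job done as asked, in the order asked, and still so for the second after the job is handed in, with the robot touching nothing.
It also fails if it takes over 45 s, if anything falls off the work surface, if the arm or the gripper's body presses on something with over 40 N, if the wrist force passes 120 N, or if a joint passes its speed limit or range.

## Working session

There is one attempt and no reset: what is moved stays moved. The work goes in short steps, Python scripts to look and compute and a tool call to move; the robot and the scene stay as the last step left them, time stands still between calls to the robot, and variables do not carry over. Pictures are saved under pics/ and viewed, at most 10 in all, crops included, and the job is handed in when it is done.

Besides the shell and the picture viewer there is one more tool, called after "Request:" in YAML: its name, and indented under it one key for each argument. play_rows: Moves the arm, as the interface text tells. Its arguments: {"type":"object","properties":{"deltas":{"type":"array","items":{"type":"array"}},"force":{"type":"number"}},"required":["deltas"]}

```bash
mkdir -p pics
cat > h.py <<'E'
import numpy as np, cv2
from rig import *
def P(n):
    c=camera_params(n); return np.array(c["mtx"]),np.array(c["world_to_cam"]),c
def proj(n,X):
    K,T,c=P(n); X=np.atleast_2d(X); q=(T[:3,:3]@X.T).T+T[:3,3]
    q=q*[1,-1,-1]; u=(K@q.T).T; return u[:,:2]/u[:,2:]
def ray(n,uv):
    K,T,c=P(n); d=np.linalg.inv(K)@[uv[0],uv[1],1]; d=d*[1,-1,-1]
    R=T[:3,:3]; return -R.T@T[:3,3], R.T@d
def atz(n,uv,z):
    o,d=ray(n,uv); return o+d*(z-o[2])/d[2]
E
python3 - <<'E'
from h import *
print(read_state(),hold_point_z)
ims=[]
for n in ["scene","top"]:
    im=snapshot(n); cv2.imwrite(f"pics/{n}0.png",im)
    print(n,{k:np.round(v,3).tolist() if not isinstance(v,str) else v for k,v in camera_params(n).items()})
    for q in ["canister","lid","clasp","seal","frother","saucer","stirrer","scoop"]:
        print(q,[(np.round(b["confidence"],2),np.round(b["rect"]).tolist()) for b in boxes_of(n,q)][:4])
    for q in ["canister","lid_edge","clasp_tip","seal","frother","saucer","stirrer","scoop"]:
        print(q,[(np.round(b["confidence"],2),np.round(b["uv"],1).tolist()) for b in tip_of(n,q)][:4])
E
```

```text
{'t': 0.0, 'joint_pos': array([-1.34762871e+00,  2.59209065e-01,  2.07520135e-02,  1.33368218e+00,
        7.81130213e-06,  1.41820645e+00]), 'joint_velocities': array([ 0.00221301,  0.00015703, -0.00194197,  0.0012415 ,  0.00085241,
       -0.0004092 ]), 'joint_efforts': array([ 7.49378296e-05, -5.55641341e+01,  3.44528353e+01,  1.35510770e-02,
       -8.03548528e-05,  1.57836172e-05]), 'ee_pos': array([ 201.77873119, -511.3531727 ,  230.65315634]), 'tool_rot': array([-3.14026654e+00, -2.11839278e-04,  3.75757342e-01]), 'force': array([0.87544777, 0.93161348, 0.14376284]), 'moment': array([-0.01512973, -0.02223282, -0.02918646]), 'gripper_force': 0.0, 'width': 0.9966046656456037} 18.700000000000003
scene {'mtx': [[400.181, 0.0, 259.242], [0.0, 400.181, 191.695], [0.0, 0.0, 1.0]], 'world_to_cam': [[0.087, 0.996, 0.003, -172.358], [-0.855, 0.073, 0.514, 437.224], [0.511, -0.048, 0.858, -1732.051], [0.0, 0.0, 0.0, 1.0]]}
canister [(np.float64(0.75), [230.0, 157.0, 263.0, 205.0]), (np.float64(0.73), [360.0, 129.0, 391.0, 169.0])]
lid [(np.float64(0.96), [364.0, 134.0, 388.0, 154.0]), (n
[... 1834 characters left out ...]
(0.61), [171.0, 169.0, 217.0, 222.0]), (np.float64(0.38), [249.0, 167.0, 291.0, 189.0])]
stirrer [(np.float64(0.73), [307.0, 144.0, 360.0, 163.0])]
scoop [(np.float64(0.6), [226.0, 254.0, 240.0, 292.0])]
canister [(np.float64(0.96), [96.2, 256.9]), (np.float64(0.86), [267.4, 216.4])]
lid_edge [(np.float64(0.94), [65.1, 270.0]), (np.float64(0.79), [274.7, 166.4])]
clasp_tip [(np.float64(0.59), [71.3, 262.2]), (np.float64(0.42), [269.7, 239.3])]
seal [(np.float64(0.8), [267.2, 179.0])]
frother [(np.float64(0.8), [386.4, 208.2]), (np.float64(0.52), [271.5, 167.3])]
saucer [(np.float64(0.68), [194.8, 193.7])]
stirrer [(np.float64(0.81), [331.4, 155.9])]
scoop [(np.float64(0.65), [235.1, 261.9])]
```

Run:
```python
from h import *
a=cv2.imread("pics/scene0.png")[100:290,120:410]; b=cv2.imread("pics/top0.png")[120:310,40:430]
a=cv2.resize(a,None,fx=2,fy=2);b=cv2.resize(b,None,fx=2,fy=2)
cv2.imwrite("pics/a.png",a);cv2.imwrite("pics/b.png",b)
for n,uv,z in [("scene",(243.4,199.2),4),("top",(267.4,216.4),4),("top",(96,257),4),("top",(386.4,208),0),("top",(194.8,193.7),0),("top",(331,156),3),("top",(235,262),0),("scene",(152,205),0),("scene",(306,203),0),("scene",(191,250),3),("scene",(267,167),0)]: print(n,uv,atz(n,uv,z).round(0))
# triangulate edge and clasp tip
def tri(u1,u2):
    o1,d1=ray("scene",u1);o2,d2=ray("top",u2)
    A=np.c_[d1,-d2];s=np.linalg.lstsq(A,o2-o1,rcond=None)[0]
    p,q=o1+d1*s[0],o2+d2*s[1];return (p+q)/2,np.linalg.norm(p-q)
print(tri((243.8,182.7),(274.7,166.4)),tri((243,153.7),(269.7,239.3)))
```

```text
scene (243.4, 199.2) [551.  67.   4.]
top (267.4, 216.4) [537.  74.   4.]
top (96, 257) [415. 560.   4.]
top (386.4, 208) [ 566. -274.    0.]
top (194.8, 193.7) [602. 287.   0.]
top (331, 156) [ 721. -115.    3.]
top (235, 262) [406. 165.   0.]
scene (152, 205) [ 545. -262.    0.]
scene (306, 203) [584. 292.   0.]
scene (191, 250) [ 733. -122.    3.]
scene (267, 167) [415. 166.   0.]
(array([628.15173068,  68.6709238 , 237.53303446]), np.float64(3.199373552484567)) (array([462.42911921,  75.38120576, 159.56822365]), np.float64(2.119754090639678))
```

View pics/a.png

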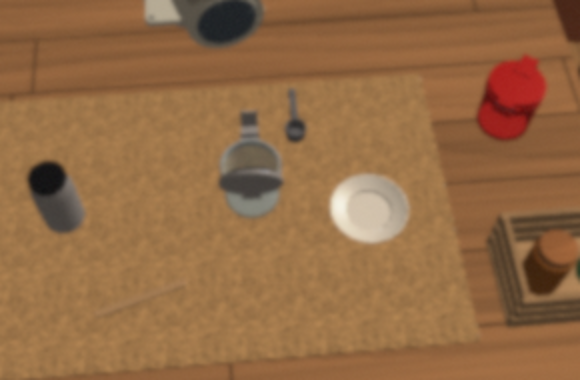

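View pics/b.png

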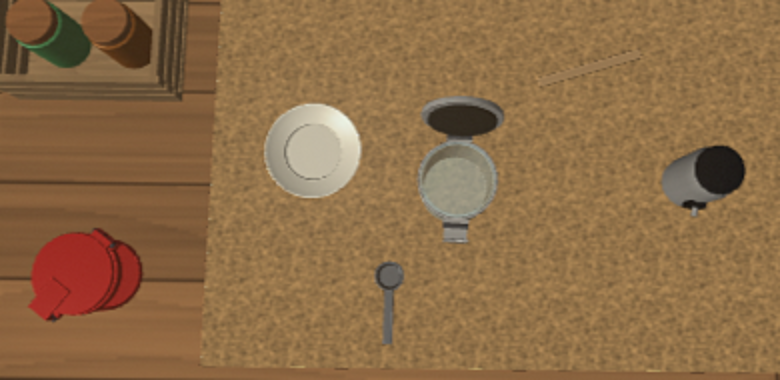

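The pictures show the canister at about (268,205) in the top view. Its lid leans away from the robot and its clasp is towards the robot. The scoop is left of and nearer than the canister, the saucer is to its left, the frother is far right, and the red look-alike is far left. Next I'll do a rough fit and then take a closer view with the wrist camera.

```bash
cat >> h.py <<'E'
from scipy.optimize import least_squares
from scipy.spatial.transform import Rotation as Ro
def pts(p):
    x,y,w,l,c=p; R=Ro.from_euler('z',w).as_matrix()
    d=dict(canister=[0,0,0],
     lid_edge=np.array([57,0,112])+[-109*np.cos(l)+4*np.sin(l),0,109*np.sin(l)+4*np.cos(l)],
     seal=np.array([57,0,112])+[-57*np.cos(l),0,57*np.sin(l)])
    a,b=44,20.5 # clasp tip rel axis at 0: x 44,z 20.5
    d['clasp_tip']=np.array([-61,0,104])+[a*np.cos(c)-b*np.sin(c),0,a*np.sin(c)+b*np.cos(c)]
    return {k:R@np.array(v,float)+[x,y,4] for k,v in d.items()}
def wpose(s): 
    T=np.eye(4);T[:3,:3]=Ro.from_euler('xyz',s["tool_rot"]).as_matrix();T[:3,3]=s["ee_pos"];return T
def wproj(T,X):
    c=camera_params("wrist");M=np.linalg.inv(T@np.array(c["tool_from_camera"]))
    q=(M[:3,:3]@X+M[:3,3])*[1,-1,-1];u=np.array(c["mtx"])@q;return u[:2]/u[2]
def fit(obs,p0=(540,72,0,1.8,1.6)):
    # obs: (cam or 4x4 pose, name, uv, sigma)
    def f(p):
        P_=pts(p);r=[]
        for n,k,uv,s in obs:
            u=proj(n,P_[k])[0] if isinstance(n,str) else wproj(n,P_[k])
            r+=list((u-uv)/s)
        return np.r_[r,(p[3]-1.82)/.15,(p[4]-1.6)/.2]
    o=least_squares(f,p0,loss='soft_l1');return o.x,f(o.x)
E
python3 - <<'E'
from h import *
c=camera_params("wrist");print(np.round(c["mtx"],1).tolist(),np.round(c["tool_from_camera"],3).tolist())
obs=[("scene","canister",(243.4,199.2),2),("scene","lid_edge",(243.8,182.7),2),("scene","clasp_tip",(243,153.7),2),
("top","canister",(267.4,216.4),2),("top","lid_edge",(274.7,166.4),2),("top","clasp_tip",(269.7,239.3),2),("top","seal",(267.2,179),2)]
x,r=fit(obs);print(x.round(3));print(r.round(1))
for k,v in pts(x).items(): print(k,v.round())
E
```

```text
[[336.4, 0.0, 256.1], [0.0, 336.4, 191.0], [0.0, 0.0, 1.0]] [[-0.0, 0.946, 0.326, 82.972], [1.0, -0.0, 0.001, 0.087], [0.001, 0.326, -0.946, -142.606], [0.0, 0.0, 0.0, 1.0]]
[ 5.4204e+02  7.2550e+01 -2.7000e-02  1.8020e+00  1.5540e+00]
[ 0.7 -1.2  0.1  1.4 -0.2  0.5  0.2 -0.8 -0.9  0.9 -0.1  0.3  2.2 -0.
 -0.1 -0.2]
canister [542.  73.   4.]
lid_edge [628.  70. 221.]
seal [612.  71. 171.]
clasp_tip [461.  75. 152.]
```

```bash
cat >> h.py <<'E'
def rows(T0,way):
    """way: list of (x,y,z,yaw) targets, one per row -> rows rounded, simulating rounding"""
    R=T0[:3,:3].copy();p=T0[:3,3].copy();out=[]
    for x,y,z,w in way:
        d=np.round(R.T@(np.array([x,y,z])-p)/500,3)
        Rt=Ro.from_euler('xyz',[np.pi,0,w]).as_matrix()
        v=np.round(Ro.from_matrix(R.T@Rt).as_rotvec()/.5,2)
        out.append([d.tolist(),v.tolist(),1])
        p=p+R@(d*500);R=R@Ro.from_rotvec(v*.5).as_matrix()
    for i in range(0,len(out),8): print(str(out[i:i+8]).replace(' ',''))
    print(p.round(1))
E
python3 - <<'E'
from h import *
T=wpose(read_state());n=21;W=[]
for i in range(1,n+1):
    s=i/n;r=549.7+(426-549.7)*s;a=-1.195+(.17+1.195)*s
    W.append((r*np.cos(a),r*np.sin(a),231+169*min(1,s*1.5),.376+2.735*s))
rows(T,W)
E
```

```text
[[[0.071,-0.015,-0.024],[0.0,0.0,-0.26],1],[[0.07,-0.009,-0.024],[0.0,0.0,-0.26],1],[[0.071,-0.005,-0.024],[0.0,0.0,-0.26],1],[[0.069,-0.001,-0.024],[0.0,0.0,-0.26],1],[[0.069,0.004,-0.024],[-0.0,0.0,-0.26],1],[[0.068,0.008,-0.024],[-0.0,0.0,-0.26],1],[[0.066,0.013,-0.024],[-0.0,0.0,-0.26],1],[[0.065,0.016,-0.025],[-0.0,0.0,-0.26],1]]
[[[0.063,0.02,-0.024],[-0.0,0.0,-0.26],1],[[0.061,0.024,-0.024],[-0.0,0.0,-0.27],1],[[0.058,0.027,-0.024],[-0.0,0.0,-0.26],1],[[0.056,0.031,-0.024],[-0.0,0.0,-0.26],1],[[0.053,0.033,-0.024],[-0.0,0.0,-0.26],1],[[0.051,0.037,-0.024],[-0.0,0.0,-0.26],1],[[0.047,0.039,-0.0],[-0.0,0.0,-0.26],1],[[0.045,0.042,-0.0],[-0.0,0.0,-0.26],1]]
[[[0.041,0.043,-0.0],[-0.0,-0.0,-0.26],1],[[0.038,0.046,-0.0],[-0.0,-0.0,-0.26],1],[[0.034,0.047,-0.0],[-0.0,-0.0,-0.26],1],[[0.031,0.049,-0.0],[-0.0,-0.0,-0.26],1],[[0.028,0.049,-0.0],[-0.0,-0.0,-0.26],1]]
[419.8  71.9 399.8]
```

Request:
play_rows:
  deltas:
    - [[0.071,-0.015,-0.024],[0,0,-0.26],1]
    - [[0.07,-0.009,-0.024],[0,0,-0.26],1]
    - [[0.071,-0.005,-0.024],[0,0,-0.26],1]
    - [[0.069,-0.001,-0.024],[0,0,-0.26],1]
    - [[0.069,0.004,-0.024],[0,0,-0.26],1]
    - [[0.068,0.008,-0.024],[0,0,-0.26],1]
    - [[0.066,0.013,-0.024],[0,0,-0.26],1]
    - [[0.065,0.016,-0.025],[0,0,-0.26],1]

```text
t: 2.5
ee_pos: [393.2, -313.0, 328.2]
tool_rot: [3.142, -0.0, 1.421]
force: [-0.4, -0.1, -0.6]
width: 0.001
gripper_force: 0.0
```

Request:
play_rows:
  deltas:
    - [[0.063,0.02,-0.024],[0,0,-0.26],1]
    - [[0.061,0.024,-0.024],[0,0,-0.27],1]
    - [[0.058,0.027,-0.024],[0,0,-0.26],1]
    - [[0.056,0.031,-0.024],[0,0,-0.26],1]
    - [[0.053,0.033,-0.024],[0,0,-0.26],1]
    - [[0.051,0.037,-0.024],[0,0,-0.26],1]
    - [[0.047,0.039,0],[0,0,-0.26],1]
    - [[0.045,0.042,0],[0,0,-0.26],1]

```text
t: 3.3
ee_pos: [450.2, -68.8, 400.0]
tool_rot: [3.141, 0.001, 2.466]
force: [0.7, 0.4, -0.1]
width: 0.001
gripper_force: 0.0
```

Request:
play_rows:
  deltas:
    - [[0.041,0.043,0],[0,0,-0.26],1]
    - [[0.038,0.046,0],[0,0,-0.26],1]
    - [[0.034,0.047,0],[0,0,-0.26],1]
    - [[0.031,0.049,0],[0,0,-0.26],1]
    - [[0.028,0.049,0],[0,0,-0.26],1]
    - [[0,0,0],[0,0,0],1]

```text
t: 3.9
ee_pos: [418.6, 74.1, 400.4]
tool_rot: [3.141, 0.001, 3.118]
force: [0.6, -0.8, 0.4]
width: -0.005
gripper_force: 0.0
```

```bash
cat > look.py <<'E'
from h import *
import sys
s=read_state();T=wpose(s);im=snapshot("wrist");cv2.imwrite(f"pics/w{sys.argv[1]}.png",im)
print(s["t"],s["ee_pos"].round(1),s["tool_rot"].round(3),s["joint_pos"].round(2))
for k in ["canister","lid_edge","clasp_tip","seal"]:
    print(k,[(np.round(b["confidence"],2),np.round(b["uv"],1).tolist()) for b in tip_of("wrist",k)][:3])
E
python3 look.py 1
```

```text
3.9 [418.6  74.1 400.4] [3.141e+00 1.000e-03 3.118e+00] [-0.02  0.04  0.19  1.71  0.    0.  ]
canister [(np.float64(0.84), [256.4, 204.0]), (np.float64(0.36), [155.1, 295.2])]
lid_edge []
clasp_tip [(np.float64(0.86), [261.0, 186.1]), (np.float64(0.69), [65.1, 215.8])]
seal []
```

View pics/w1.png

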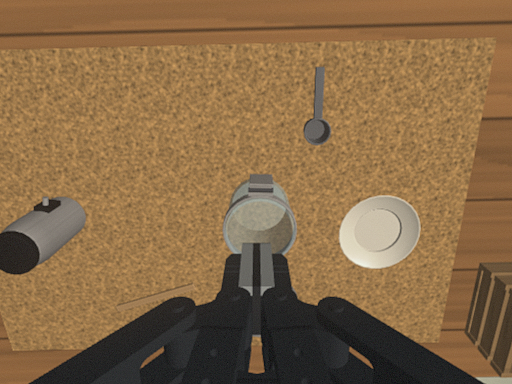

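The wrist view shows the clasp tip at (261,186) and the open canister at (258,220). The gripper hides the lid.

```bash
cat > obs.py <<'E'
from h import *
T1=np.eye(4);T1[:3,:3]=Ro.from_euler('xyz',[3.141,.001,3.118]).as_matrix();T1[:3,3]=[418.6,74.1,400.4]
obs=[("scene","canister",(243.4,199.2),2),("scene","lid_edge",(243.8,182.7),2),("scene","clasp_tip",(243,153.7),2),
("top","canister",(267.4,216.4),2),("top","lid_edge",(274.7,166.4),3),("top","clasp_tip",(269.7,239.3),2),("top","seal",(267.2,179),2),
(T1,"canister",(256.4,204),2),(T1,"clasp_tip",(261,186.1),2)]
E
python3 - <<'E'
from obs import *
x,r=fit(obs);print(x.round(3));print(r.round(1))
for k,v in pts(x).items(): print(k,v.round())
T=T1;n=6
rows(wpose(read_state()),[(418.6+41.9*i/1.,71,400,3.118) for i in range(1,7)]+[(690,71,400,3.118)])
E
```

```text
[ 5.42863e+02  7.36190e+01 -4.50000e-02  1.77400e+00  1.55800e+00]
[ 0.8 -1.1 -0.   1.   0.2  0.6  0.  -1.  -0.5  0.8 -0.7  0.1  2.2  0.1
  0.5 -0.1 -0.7 -0.1 -0.3 -0.2]
canister [543.  74.   4.]
lid_edge [626.  70. 222.]
seal [611.  71. 172.]
clasp_tip [462.  77. 152.]
[[[-0.081,0.002,-0.001],[-0.0,-0.0,-0.02],1],[[-0.084,0.002,0.0],[-0.0,-0.0,0.0],1],[[-0.083,0.002,0.0],[-0.0,-0.0,0.0],1],[[-0.084,0.002,0.0],[-0.0,-0.0,0.0],1],[[-0.084,0.002,0.0],[-0.0,-0.0,0.0],1],[[-0.084,0.002,0.0],[-0.0,-0.0,0.0],1],[[-0.04,0.001,0.0],[-0.0,-0.0,0.0],1]]
[690.2  71.2 400.1]
```

Request:
play_rows:
  deltas:
    - [[-0.08,0.002,0],[0,0,0],1]
    - [[-0.084,0.002,0],[0,0,0],1]
    - [[-0.084,0.002,0],[0,0,0],1]
    - [[-0.084,0.002,0],[0,0,0],1]
    - [[-0.084,0.002,0],[0,0,0],1]
    - [[-0.084,0.002,0],[0,0,0],1]
    - [[-0.02,0.001,0],[0,0,0],1]
    - [[0,0,0],[0,0,0],1]

```text
t: 4.95
ee_pos: [680.5, 68.9, 394.0]
tool_rot: [3.142, -0.001, 3.109]
force: [-0.4, 0.4, -0.8]
width: 0.004
gripper_force: 0.0
```

Request:
play_rows:
  deltas:
    - [[0,0,0.08],[0,0,0],1]
    - [[0,0,0.08],[0,0,0],1]
    - [[0,0,0.08],[0,0,0],1]
    - [[0,0,0.08],[0,0,0],1]
    - [[0,0,0.08],[0,0,0],1]
    - [[0,0,0],[0,0,0],1]

```text
t: 5.55
ee_pos: [675.0, 69.8, 193.5]
tool_rot: [3.142, -0.005, 3.11]
force: [-0.2, -0.2, 0.3]
width: -0.003
gripper_force: 0.0
```

```bash
python3 look.py 2
python3 - <<'E'
from h import *
im=snapshot("top")[110:260,200:350];im2=cv2.imread("pics/w2.png");a=cv2.resize(im,(384,384));cv2.imwrite("pics/c2.png",cv2.resize(np.hstack([im2,a]),(800,343)))
E
```

```text
5.55 [675.   69.8 193.5] [ 3.142 -0.005  3.11 ] [-0.02  0.5   0.3   1.37  0.    0.01]
canister [(np.float64(0.58), [255.6, 21.6])]
lid_edge [(np.float64(0.91), [260.2, 178.1])]
clasp_tip [(np.float64(0.64), [260.2, 120.1])]
seal [(np.float64(0.92), [258.4, 118.5]), (np.float64(0.49), [479.8, 71.3])]
```

View pics/c2.png

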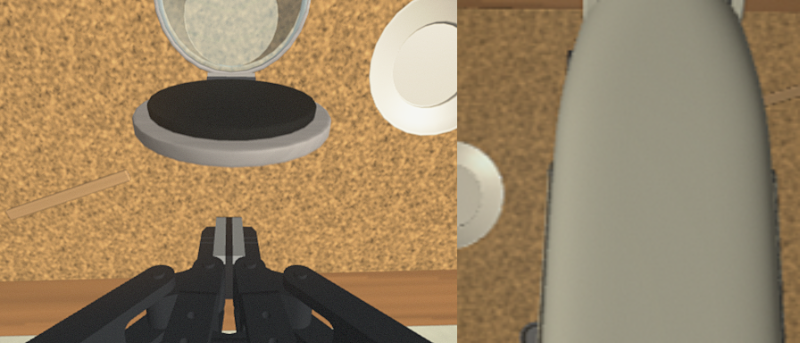

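The fingertips (around (255,250) in the wrist image) are clear behind the lid, whose free edge shows at (260,178).

```bash
cat >> obs.py <<'E'
T2=np.eye(4);T2[:3,:3]=Ro.from_euler('xyz',[3.142,-.005,3.11]).as_matrix();T2[:3,3]=[675,69.8,193.5]
obs+=[(T2,"lid_edge",(260.2,178.1),3),(T2,"seal",(258.4,118.5),3)]
E
python3 - <<'E'
from obs import *
x,r=fit(obs);print(x.round(3));print(r.round(1))
for k,v in pts(x).items(): print(k,v.round())
h=np.array([x[0]+57*np.cos(x[2]),x[1]+57*np.sin(x[2]),116]);print(h)
# TCP arc, contact radius r on outside (8mm), finger half-width 11 in x
for th in np.arange(1.8,-.01,-.15): 
    c=np.array([-np.cos(th)*88+8*np.sin(th),np.sin(th)*88+8*np.cos(th)])
    print(th.round(2),(h[0]+c[0]).round(),(h[2]+c[1]).round())
E
```

```text
[ 5.41851e+02  7.46360e+01 -2.90000e-02  1.77400e+00  1.53800e+00]
[ 1.  -1.2  0.4  0.8  0.1  0.5 -0.2 -0.8 -0.9  1.  -0.6  0.2  1.8  0.3
  0.8 -0.4 -0.8 -0.1 -0.2 -0.1  0.1  0.4 -0.3 -0.3]
canister [542.  75.   4.]
lid_edge [625.  72. 222.]
seal [610.  73. 172.]
clasp_tip [462.  77. 153.]
[598.82705576  72.99609734 116.        ]
1.8 627.0 200.0
1.65 614.0 203.0
1.5 601.0 204.0
1.35 587.0 204.0
1.2 574.0 201.0
1.05 562.0 196.0
0.9 550.0 190.0
0.75 540.0 182.0
0.6 531.0 172.0
0.45 523.0 161.0
0.3 517.0 150.0
0.15 513.0 137.0
0.0 511.0 124.0
```

Request:
play_rows:
  deltas:
    - [[0.02,0.001,-0.004],[0,0,0],1]
    - [[0.02,0.001,-0.004],[0,0,0],1]
    - [[0.015,0,-0.004],[0,0,0],1]
    - [[0,0,0],[0,0,0],1]

```text
t: 6.25
ee_pos: [650.6, 72.3, 204.6]
tool_rot: [3.141, 0.004, 3.111]
force: [0.4, -0.2, -0.1]
width: 0.002
gripper_force: 0.0
```

Request:
play_rows:
  deltas:
    - [[0.014,0,0],[0,0,0],1]
    - [[0.014,0,0],[0,0,0],1]
    - [[0.014,0,0],[0,0,0],1]
    - [[0.014,0,0],[0,0,0],1]
    - [[0.014,0,0],[0,0,0],1]
    - [[0.014,0,0],[0,0,0],1]
    - [[0,0,0],[0,0,0],1]

```text
t: 6.95
ee_pos: [608.6, 73.4, 203.6]
tool_rot: [3.141, 0.003, 3.111]
force: [0.1, 0.2, 0.2]
width: 0.002
gripper_force: 0.0
```

```bash
python3 look.py 3; python3 -c "
from h import *
print(read_state()['force'].round(2))"
```

```text
6.95 [608.6  73.4 203.6] [3.141e+00 3.000e-03 3.111e+00] [-0.02  0.37  0.12  1.31  0.    0.01]
canister [(np.float64(0.85), [255.2, 97.7])]
lid_edge [(np.float64(0.83), [255.9, 250.5])]
clasp_tip []
seal [(np.float64(0.63), [256.2, 207.5])]
[ 0.24  0.61 -0.32]
```

View pics/w3.png

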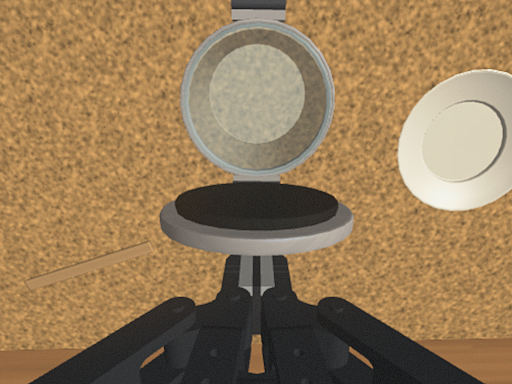

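The fingertips are behind the lid, whose edge is at (256,250); the lid has come up near vertical and the canister is upright. I'll check that the base hasn't slid.

```bash
cat > chk.py <<'E'
from h import *
import sys
s=read_state();T=wpose(s);snapshot("wrist");X0=np.array([541.9,74.6,-.029,0,1.54])
ob={k:tip_of("wrist",k) for k in ["canister","lid_edge","clasp_tip"]}
ob={k:np.array(v[0]["uv"]) for k,v in ob.items() if v}
for l in np.arange(0,1.9,.1): 
    X0[3]=l
    if l==0: print({k:(v.round(1).tolist(),wproj(T,pts(X0)[k]).round(1).tolist()) for k,v in ob.items()})
if "lid_edge" in ob:
    g=lambda l:np.linalg.norm(wproj(T,pts([*X0[:3],l,1.54])["lid_edge"])-ob["lid_edge"])
    L=np.arange(0,2,.02);e=[g(l) for l in L];print("lid",L[np.argmin(e)].round(2),min(e).round(1))
E
python3 chk.py
```

```text
{'canister': ([252.2, 95.4], [255.5, 93.1]), 'lid_edge': ([255.7, 247.0], [255.1, 13.1])}
lid 1.46 1.2
```

Request:
play_rows:
  deltas:
    - [[0.014,0,0],[0,0,0],1]
    - [[0.014,0,0.002],[0,0,0],1]
    - [[0.014,0,0.004],[0,0,0],1]
    - [[0.014,0,0.006],[0,0,0],1]
    - [[0.014,0,0.006],[0,0,0],1]
    - [[0,0,0],[0,0,0],1]

```text
t: 8.0
ee_pos: [573.4, 74.5, 194.0]
tool_rot: [3.141, 0.002, 3.111]
force: [-0.1, -0.5, 0.3]
width: 0.002
gripper_force: 0.0
```

```bash
python3 chk.py
```

```text
{'canister': ([255.2, 135.6], [255.4, 132.1]), 'lid_edge': ([258.9, 225.8], [255.0, 77.4]), 'clasp_tip': ([257.7, 225.0], [254.7, 17.4])}
lid 1.04 4.5
```

Request:
play_rows:
  deltas:
    - [[0.012,0,0.005],[0,0,0],1]
    - [[0.012,0,0.008],[0,0,0],1]
    - [[0.011,0,0.01],[0,0,0],1]
    - [[0.01,0,0.011],[0,0,0],1]
    - [[0.009,0,0.012],[0,0,0],1]
    - [[0.009,0,0.013],[0,0,0],1]
    - [[0,0,0],[0,0,0],1]

```text
t: 8.9
ee_pos: [542.2, 75.5, 163.6]
tool_rot: [3.141, 0.001, 3.111]
force: [-0.3, -0.3, 0.7]
width: 0.0
gripper_force: 0.0
```

```bash
python3 chk.py
```

```text
{'canister': ([255.4, 174.0], [255.4, 171.2]), 'lid_edge': ([259.2, 197.3], [255.0, 137.4])}
lid 0.52 4.7
```

Request:
play_rows:
  deltas:
    - [[0.009,0,0.014],[0,0,0],1]
    - [[0.008,0,0.015],[0,0,0],1]
    - [[0.006,0,0.015],[0,0,0],1]
    - [[0.005,0,0.014],[0,0,0],1]
    - [[0.004,0,0.012],[0,0,0],1]
    - [[0,0,0.006],[0,0,0],1]
    - [[0,0,0.002],[0,0,0],1]
    - [[0,0,0],[0,0,0],1]

```text
t: 9.9
ee_pos: [527.5, 75.9, 125.5]
tool_rot: [3.141, 0.003, 3.111]
force: [0.8, 0.1, -0.1]
width: -0.002
gripper_force: 0.0
```

```bash
python3 chk.py
```

```text
{'canister': ([254.3, 200.7], [255.4, 200.1]), 'lid_edge': ([259.4, 185.0], [254.9, 183.5]), 'clasp_tip': ([259.3, 134.3], [254.4, 134.6])}
lid 0.02 4.5
```

Request:
play_rows:
  deltas:
    - [[0,0,0.003],[0,0,0],1]
    - [[0,0,0.002],[0,0,0],1]
    - [[0,0,0.001],[0,0,0],1]
    - [[0,0,0],[0,0,0],1]

```text
t: 10.5
ee_pos: [527.7, 75.9, 123.9]
tool_rot: [3.141, 0.005, 3.111]
force: [-3.2, -0.3, 13.4]
width: 0.001
gripper_force: 6.4
```

13 N upward at z = 124 means the lid is seated on the rim. Next I'll lift off, go back over the clasp and come down on its near side.

Request:
play_rows:
  deltas:
    - [[0,0,-0.03],[0,0,0],1]
    - [[0,0,-0.08],[0,0,0],1]
    - [[0,0,-0.06],[0,0,0],1]
    - [[0.06,0,0],[0,0,0],1]
    - [[0.06,0,0],[0,0,0],1]
    - [[0.06,0,0],[0,0,0],1]
    - [[0.025,0,0],[0,0,0],1]
    - [[0,0,0],[0,0,0],1]

```text
t: 11.3
ee_pos: [423.9, 79.2, 207.7]
tool_rot: [3.141, 0.004, 3.111]
force: [0.5, 0.3, 0.9]
width: -0.001
gripper_force: 0.0
```

```bash
python3 look.py 4
```

```text
11.3 [423.9  79.2 207.7] [3.141 0.004 3.111] [-0.01  0.06 -0.28  1.22  0.    0.02]
canister [(np.float64(0.73), [428.5, 288.6])]
lid_edge []
clasp_tip []
seal []
```

View pics/w4.png

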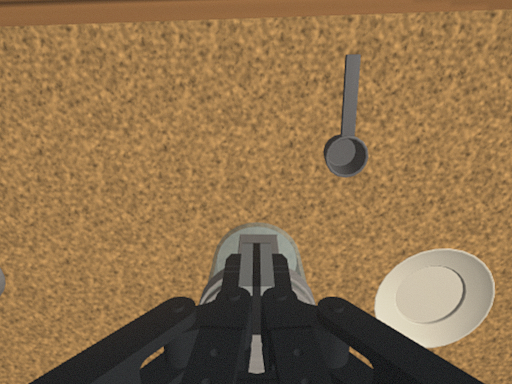

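The clasp sits just beyond the fingertips at (258,237), and the scoop is well off to the side. Next is the descent and then the push.

Request:
play_rows:
  deltas:
    - [[0,0,0.05],[0,0,0],1]
    - [[0,0,0.05],[0,0,0],1]
    - [[0,0,0.02],[0,0,0],1]
    - [[0,0,0],[0,0,0],1]

```text
t: 11.95
ee_pos: [424.6, 79.0, 146.1]
tool_rot: [3.142, 0.0, 3.111]
force: [-0.4, -0.7, 0.2]
width: -0.002
gripper_force: 0.0
```

Request:
play_rows:
  deltas:
    - [[-0.016,0,0],[0,0,0],1]
    - [[-0.016,0,0],[0,0,0],1]
    - [[-0.014,0,0],[0,0,0],1]
    - [[-0.012,0,-0.003],[0,0,0],1]
    - [[-0.012,0,-0.003],[0,0,0],1]
    - [[0,0,0],[0,0,0],1]

```text
t: 12.55
ee_pos: [460.9, 77.9, 150.6]
tool_rot: [3.141, 0.004, 3.111]
force: [0.2, 0.3, 0.7]
width: -0.003
gripper_force: 0.0
```

Request:
play_rows:
  deltas:
    - [[-0.014,0,0],[0,0,0],1]
    - [[-0.014,0,0.002],[0,0,0],1]
    - [[-0.012,0,0.005],[0,0,0],1]
    - [[-0.012,0,0.008],[0,0,0],1]
    - [[-0.012,0,0.01],[0,0,0],1]
    - [[-0.012,0,0.009],[0,0,0],1]
    - [[-0.01,0,0.007],[0,0,0],1]
    - [[0,0,0],[0,0,0],1]

```text
t: 13.35
ee_pos: [502.8, 76.6, 130.0]
tool_rot: [3.142, 0.002, 3.111]
force: [-2.7, -1.4, 6.0]
width: 0.001
gripper_force: 3.1
```

```bash
python3 chk.py
python3 - <<'E'
from h import *
s=read_state();T=wpose(s);print(wproj(T,pts([541.9,74.6,-.029,0,0])["clasp_tip"]))
cv2.imwrite("pics/w5.png",snapshot("wrist"))
E
```

```text
{'canister': ([252.6, 226.4], [255.6, 224.8]), 'lid_edge': ([484.1, 268.1], [255.1, 227.9])}
lid 0.26 229.1
[255.2896485  297.72239627]
```

View pics/w5.png

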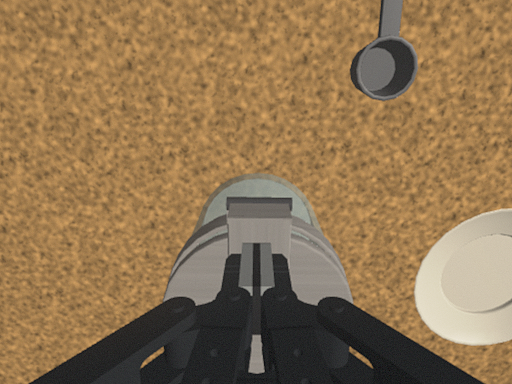

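The clasp lies flat over the lid with the fingertips on it. z = 130 is exactly its folded height, and the 6 N reading shows contact. I'll press slightly, then retract.

Request:
play_rows:
  deltas:
    - [[0,0,0.002],[0,0,0],1]
    - [[0,0,0],[0,0,0],1]
    - [[0,0,-0.03],[0,0,0],1]
    - [[0,0,-0.08],[0,0,0],1]
    - [[0,0,-0.09],[0,0,0],1]
    - [[0,0,-0.09],[0,0,0],1]
    - [[0,0,-0.09],[0,0,0],1]
    - [[0.08,0,-0.03],[0,0,0],1]

```text
t: 14.4
ee_pos: [466.0, 77.6, 336.4]
tool_rot: [3.141, 0.008, 3.11]
force: [-0.3, -0.0, -0.3]
width: 0.002
gripper_force: 0.0
```

Request:
play_rows:
  deltas:
    - [[0.06,-0.08,0],[0,0,0],1]
    - [[0.03,-0.09,0],[0,0,0],1]
    - [[0,-0.09,0],[0,0,0],1]
    - [[0,-0.09,0],[0,0,0],1]
    - [[0,-0.09,0],[0,0,0],1]
    - [[0,-0.09,0],[0,0,0],1]
    - [[0,0,0],[0,0,0],1]

```text
t: 15.1
ee_pos: [408.9, -190.1, 332.1]
tool_rot: [3.141, 0.001, 3.106]
force: [-0.9, 0.3, -0.3]
width: 0.001
gripper_force: 0.0
```

Run:
```python
from h import *
a=snapshot("top")
X=[541.9,74.6,-.029,0,0]
for n in ["top","scene"]:
    im=snapshot(n)
    for k in ["canister","lid_edge","clasp_tip"]:
        print(n,k,[(round(float(b["confidence"]),2),np.round(b["uv"],1).tolist()) for b in tip_of(n,k)][:2],proj(n,pts(X)[k]).round(1))
b=snapshot("scene")[100:290,120:410];a=a[120:310,150:430]
cv2.imwrite("pics/f.png",np.vstack([cv2.resize(a,(440,298)),cv2.resize(b,(440,288))]))
```

```text
top canister [(0.97, [91.1, 256.9]), (0.61, [264.2, 216.0])] [[267.1 214.8]]
top lid_edge [(0.97, [64.4, 269.8]), (0.8, [268.3, 227.2])] [[268.3 229.4]]
top clasp_tip [(0.56, [267.8, 217.9]), (0.52, [70.7, 263.3])] [[268.9 215.6]]
scene canister [(0.95, [370.6, 158.2]), (0.9, [247.5, 199.3])] [[245.3 196.8]]
scene lid_edge [(0.83, [383.0, 134.7]), (0.74, [242.6, 166.6])] [[243.8 166.9]]
scene clasp_tip [(0.57, [240.2, 173.9]), (0.52, [380.5, 140.8])] [[244.1 174. ]]
```

View pics/f.png

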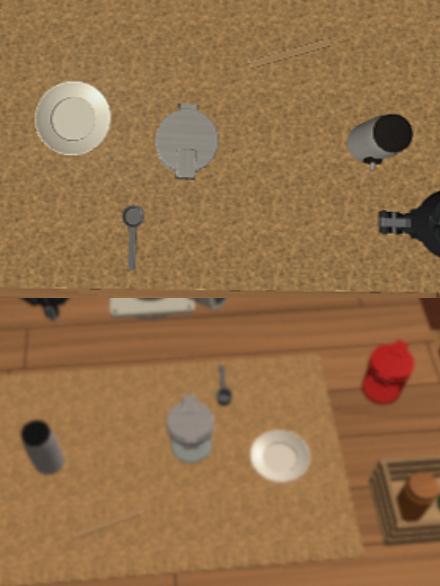

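Both views show the lid flat and the clasp folded over it. Their tips match the shut positions to within a few pixels, the other things haven't moved, and the arm is clear.

```bash
python3 -c "
from rig import close_job
print(close_job())"
```

```text
the job is handed in; nothing more can be done
None
```

The canister is closed: the lid was pushed flat onto the rim first, then the clasp folded down over it. The canister still stands within a few mm of where it was, the other things look undisturbed, the arm is clear, and I handed the job in at about 15 s on the robot's clock.

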